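# Pin the rail and hold the square in the jig corner

## Task

Take the tall-headed pin out of the wooden stand and drop it through the eye of the loose rail into the hole in the jig plate below, right home so that its head sits on the rail. Then pick up the steel square by its wooden handle, lay it flat on the jig plate and press it into the corner until one outer edge is flush against the fixed fence and the other flush against the pinned rail, which swings square to the fence. Finish while still gripping the square and keeping it pressed against both, and leave the other things on the table alone.

Things in the scene. Friction and masses are not known exactly. Their poses are not given: they have to be found in the camera images.
- jig: Fixed plywood jig plate lying on the table, 210 (x) x 200 (y) x 16 mm thick. Origin: centre of its underside; z up. The fixed fence stands along its +x edge. The rail lies on its +y half. The corner to fill is between the fence's -x face and the rail's -y face; it opens towards the jig's -x and -y.
- fence: Fixed aluminium bar on the jig plate's +x edge, 25 (x) x 200 (y) x 20 mm high, top 36 mm above the table. Origin: centre of its underside on the plate's top, axes as the jig's. Its inner face (facing the jig's -x) is the plane x = +80 mm of the jig frame, 12.5 mm from this origin.
- jig_hole (a point): Centre of the mouth of the through hole in the jig plate's top face, 12.4 mm diameter, 16 mm deep (table below). At (25, 55, 16) mm in the jig frame, i.e. 55 mm from the fence's inner face. Axes as the jig's.
- rail: Loose aluminium rail flat on the jig plate, 170 x 26 x 16 mm high, 0.25 kg, slides easily. Origin: underside centre of its eye (12.4 mm through hole), which starts over the jig's hole. Long axis x: reaches 50 mm to +x (5 mm short of the fence), 120 mm to -x. Starts 4 to 15 degrees out of square, -x end leaning to the jig's -y. Square means its x is along the jig's x.
- rail_eye (a point): Centre of the mouth of the rail's eye on its top face, 32 mm above the table. Axes as the rail's. Once pinned, the rail turns about the pin with up to 2.5 mm play; when square its -y face then lies at about y = 42 mm (42 to 45 when pushed) in the jig frame.
- pin_grip (a point): Centre of the steel pin's head, half-way up. Head: cylinder 18 mm diameter, 40 mm tall; below it a shaft of 10 mm diameter, 30 mm long, with a tapered tip (6 mm wide at the end). 0.08 kg. z up along the pin. It stands in either hole of the stand, loose, its head resting on the stand's top (34 mm above the table).
- pin_tip (a point): Lower end of the same pin's shaft, 50 mm below the centre of the head. Fully home its tip is 30 mm below the rail's top, 2 mm above the table.
- stand: Fixed wooden block, 120 (x) x 45 (y) x 34 mm high, holes of 12.4 mm at x = -35 and +35 mm. Origin: centre of the underside. It holds the tall pin and the thumb pin.
- square_grip (a point): Centre of the square's upright wooden handle, half-way up, 32 mm above the square's underside. Handle: 44 (x) x 16 (y) x 40 mm tall, standing on the square's top: pinch it across y. The square starts flat on the table, its axes within 20 degrees of the world's. In place its axes are along the jig's and this point is 48 mm above the table.
- square_heel (a point): Outer corner of the square (flat steel L, web in its inner corner, 12 mm thick, 0.45 kg), on the underside, at (52, 55, -32) mm from the handle's centre. First leg: outer edge faces +x, runs 130 mm to -y from here, goes against the fence. Second leg: outer edge faces +y, runs 150 mm to -x from here, goes against the rail.
- thumb_pin: Bystander: pin with a low wide head (28 mm diameter, 10 mm tall) in the stand's other hole, 70 mm from the tall pin. Origin at its shaft's lower end.
- bottle: Bystander: green drinks bottle, 68 mm diameter, 200 mm tall, upright. Origin: centre of the underside.
- phone: Bystander: black phone lying flat, 146 x 71 x 8 mm. Origin: centre of the underside.
- spool: Bystander: thread spool, 36 mm diameter, 38 mm tall, upright. Origin: centre of the underside.
- screwdriver: Bystander: screwdriver lying on the table. Origin: on its underside.
- scissors: Bystander: scissors lying flat, 200 x 60 x 9 mm. Origin near the pivot, on the underside.
- tape: Bystander: roll of tape lying flat, 60 mm diameter, 19 mm high. Origin: centre of the underside.

How it is judged (in metres and radians):
On the way, in this order (a step that is already met when the one before it is completed fails the run):
1. the tall-headed pin is home through the rail's eye in the jig's hole (horizontal distance between pin_tip and jig_hole below 0.006 m and z of pin_tip in the frame of jig_hole below -0.01 m and z of pin_tip in the frame of rail_eye below -0.026 m and horizontal distance between pin_tip and rail_eye below 0.006 m and angle between pin's own z axis and vertical below 0.2 rad), for 0.2 s.
2. the gripped square lies flat in the corner, pressed against fence and rail, rail square (contact force between square and fence above 1 N and contact force between square and rail above 1 N and angle between the x axis of each of square, rail and the x axis of jig, either way round below 0.03 rad and x of square_grip in the frame of jig above 0.024 m and y of square_grip in the frame of jig above -0.02 m and z of square_grip in the frame of jig below 0.052 m and angle between square's own z axis and vertical below 0.04 rad and contact force between the fingers and square above 1 N), for 0.2 s.
At the end, for the whole second after the job is handed in: Pin home through rail and plate (tip 10 mm under the plate top, within 6 mm of the hole axes). Gripped square flat on the plate, pressing fence and rail with over 1 N each; square and rail in line with the jig within 0.03 rad and still (all of step 1 and all of step 2 and linear speed of each of square, rail below 0.01 m/s); the arm keeps its last pose, push and grip.
It fails at once if a bystander is pushed away (over 50 mm; the thumb pin over 30 mm) or the bottle tipped (distance of thumb_pin from where it was at the start of the episode above 0.03 m or distance of any of bottle, phone, spool, screwdriver, scissors, tape from where it was at the start of the episode above 0.05 m or angle between bottle's own z axis and vertical above 0.5 rad).
It also fails if it takes over 72 s, if anything falls off the work surface, if the arm or the gripper's body presses on something with over 40 N, if the wrist force passes 120 N, or if a joint passes its speed limit or range.

## Robot

A 6-joint arm with a two-finger parallel gripper is mounted at the origin on the work surface. World frame = base frame: x ahead of the robot, y to its left, z up, the work surface at z = 0. Lengths are in mm, angles in rad, forces in N, time in s.
With the tool pointing down it reaches from about 400 to 825 mm from the base axis. Payload 7 kg.
Tool frame: the origin (TCP) lies midway between the tips of the shut fingers; the grasp point (between the pads) lies 19 mm behind it; z points along the fingers, y is the direction in which the jaws open and shut (so a half turn about z gives the same grasp; the last joint's range is limited). The gripper opens to 85 mm and grips with 20 to 120 N. Pads are 22 mm wide; open, the fingers measure 114 mm over their backs; the gripper's body (76 mm by 85 mm) begins 54 mm behind the grasp point. The pads swing forward as they close: fully open they stand 13 mm farther back than shut.
Start: joints at [1.502, 0.359, 0.012, 0, -1.224, -0.288], TCP at [235.77, 632.462, 231.302] pointing down, gripper open.
Joint ranges: [-3.07, 3.07], [-1.43, 2.12], [-1.02, 1.25], [-3.03, 1.67], [-3.05, -0], [-3.03, 3.03]. Speed limits (rad/s): [2.39, 2.39, 3.01, 3.14, 3.14, 3.14].

## Interface

Orientations are given as a 3x3 rotation matrix whose columns are the frame's x, y, z axes.
In Python, from cell import bot, capture, camera_model gives the robot as it stands.
- The arm moves only by the tool jog_arm, never from a script. Its argument "steps" is a list of rows, each a list of 5 numbers: the finger opening in mm, from 0 to 85.4, then the shift along the world's x, y, z in mm, then the turn about the world's z in rad. In form: [[gripper, x, y, z, twist], ...]. A call has 1 to 12 rows; each row is the pose to reach, as a shift and turn from the pose commanded when the call began; what a row does not reach only later rows make up. A row lasts 1/12 s, in which the tool goes at most 41.7 mm and 7.16 degrees, less where a joint would pass 70% of its speed; a pose out of reach is approached as far as the arm can. A call with a gripper value outside its range is refused whole. The fingers move at their own pace and stop on an object; "squeeze" is the grip in N (left out, the last holds). Time passes only in rows, so rows that repeat a pose let the fingers close. It gives the time, the measured TCP pose, the force and the opening at its end, in the units of the state.
- bot.read_state(): the state, without advancing time (a new reading comes with each control period).
- capture(name): name is "side" or "top"; returns (picture, depth): 420x560x3 uint8, red, green, blue; 420x560 float32, mm along the optical axis (not along the pixel's ray), 0 where there is no reading.
- camera_model(name): a dict with "vertical_fov" (degrees; the focal length in pixels is half the picture's height over the tangent of half this angle, whatever the lens; pixels are square), "cx", "cy" (the principal point, pixels), "cam_to_world" (4x4, takes a point from camera to world coordinates). Camera axes: x right, y up, looking along -z (the intrinsics and any distortion apply to the point x, -y, -z); pixel columns grow to the right and rows downward; lengths in mm; the calibration is good to about 2 mm. A picture is of the moment at which its call begins. camera_model takes no time and is no camera call.
- bot.sign_off(): hands the job in, once; it reports no verdict.
The state is a dict: "clock": time; "joint_pos": joint angles; "qvel": joint speeds; "joint_efforts": joint torques, N m; "ee_pos": TCP position; "eef_rot": TCP orientation; "contact_force": force on the tool from outside, world axes, zero at the start; "ft_torque": the same for the moment, N m; "opening": finger opening in mm.
Only numpy, scipy, OpenCV 4.12 (cv2) and the standard library are available. Lean on these libraries where they do the work, as an engineer would, in place of code of your own. Each camera call takes 0.05 s, during which the arm holds its last target.

## Working session

There is one attempt and no reset: what is moved stays moved. The work goes in short steps, Python scripts to look and compute and a tool call to move; the robot and the scene stay as the last step left them, time stands still between calls to the robot, and variables do not carry over. Pictures are saved under pics/ and viewed, and the job is handed in when it is done.

Besides the shell and the picture viewer there is one more tool, called as name(argument=value, ...) on one line, values as JSON. jog_arm: Moves the arm, as the interface text tells. Its arguments: {"type":"object","properties":{"steps":{"type":"array"},"squeeze":{"type":"number"}},"required":["steps"]}

```bash
ls; mkdir -p pics; python3 - <<'E'
from cell import bot,capture,camera_model
import cv2,numpy as np
print(bot.read_state())
for n in("side","top"):
    p,d=capture(n); cv2.imwrite(f"pics/{n}0.png",p[:,:,::-1]); np.savez(f"{n}0.npz",p=p,d=d); print(camera_model(n))
E
```

```text
pics
{'clock': 0.0, 'joint_pos': array([ 1.50209540e+00,  3.59424056e-01,  1.10584524e-02, -3.65934734e-04,
       -1.22411098e+00, -2.88108024e-01]), 'qvel': array([-0.0002319 ,  0.00014977, -0.00018522, -0.00088635, -0.0002835 ,
        0.00164856]), 'joint_efforts': array([ 3.64342968e-04, -5.83311188e+01,  2.93423331e+01,  6.93694532e+00,
       -5.76543272e-03, -7.72262638e-06]), 'ee_pos': array([235.61366118, 632.02187842, 230.3366301 ]), 'eef_rot': array([[ 9.36972676e-01, -3.49402337e-01, -4.58694470e-04],
       [-3.49402607e-01, -9.36971230e-01, -1.65264996e-03],
       [ 1.47656237e-04,  1.70875690e-03, -9.99998529e-01]]), 'contact_force': array([-0.06195983, -0.53687506,  0.33372644]), 'ft_torque': array([-0.0213462 ,  0.02513825, -0.05266807]), 'opening': 85.08813356661535}
{'vertical_fov': 57.07545200314627, 'cx': 284.38467199773436, 'cy': 210.58777277647917, 'cam_to_world': array([[-8.18587773e-01,  4.22734381e-01, -3.88856917e-01,
         1.60529541e+02],
       [-5.74301561e-01, -5.91090501e-01,  5.66383029e-01,
         5.58627899e+02],
       [ 9.57994936e-03,  6.86955357e-01,  7.26636472e-01,
         7.51342599e+02],
       [ 0.00000000e+00,  0.00000000e+00,  0.00000000e+00,
         1.00000000e+00]])}
{'vertical_fov': 51.026994099506844, 'cx': 279.7866700655104, 'cy': 206.48963692114557, 'cam_to_world': array([[-5.75562028e-04,  9.88243981e-01, -1.52883951e-01,
         3.46494179e+02],
       [-9.99959018e-01, -1.95007637e-03, -8.84077622e-03,
         2.49365851e+01],
       [-9.03497927e-03,  1.52872597e-01,  9.88204603e-01,
         1.05216556e+03],
       [ 0.00000000e+00,  0.00000000e+00,  0.00000000e+00,
         1.00000000e+00]])}
```

View pics/side0.png

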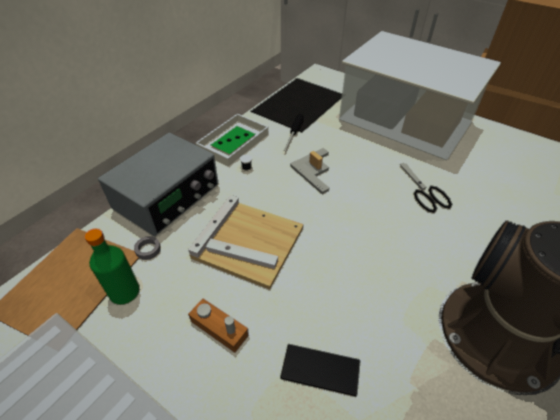

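View pics/top0.png

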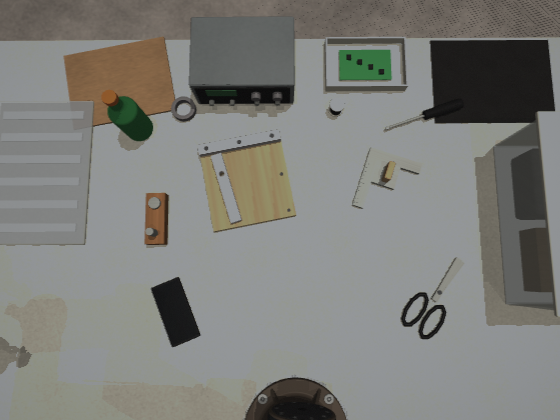

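```bash
cat > h.py <<'E'
import numpy as np,cv2
from cell import bot,capture,camera_model
def ray(n,u,v):
    m=camera_model(n);f=210/np.tan(np.radians(m["vertical_fov"]/2));T=m["cam_to_world"]
    u=np.asarray(u,float);v=np.asarray(v,float)
    d=np.stack([(u-m["cx"])/f,-(v-m["cy"])/f,-np.ones_like(u)],-1)
    return T[:3,3],d@T[:3,:3].T
def onz(n,u,v,z):
    o,d=ray(n,u,v); return o+d*((z-o[2])/d[...,2])[...,None]
def dep(n,u,v,D):
    o,d=ray(n,u,v); return o+d*D[...,None]
def cloud(n,D):
    v,u=np.mgrid[:420,:560]; P=dep(n,u,v,D); P[D<=0]=np.nan; return P
def tri(u1,v1,u2,v2):  # side, top
    o1,d1=ray("side",u1,v1);o2,d2=ray("top",u2,v2)
    A=np.stack([d1,-d2],1);t=np.linalg.lstsq(A,o2-o1,rcond=None)[0]
    a=o1+t[0]*d1;b=o2+t[1]*d2;return (a+b)/2,np.linalg.norm(a-b)
E
python3 - <<'E'
from h import *
for n in("side","top"):
    z=np.load(n+"0.npz");P=cloud(n,z["d"])
    # table height check, residual
    print(n,np.nanmedian(P[...,2]),(z["d"]==0).mean())
    M=P[...,2]
    print(np.round(M[::42,::56],0))
z=np.load("top0.npz");p=z["p"]
a=cv2.resize(p[120:260,120:320],None,fx=4,fy=4,interpolation=cv2.INTER_CUBIC);cv2.imwrite("pics/ta.png",a[:,:,::-1])
a=cv2.resize(p[130:230,330:440],None,fx=6,fy=6,interpolation=cv2.INTER_CUBIC);cv2.imwrite("pics/tb.png",a[:,:,::-1])
p=np.load("side0.npz")["p"]
a=cv2.resize(p[190:350,180:320],None,fx=4,fy=4,interpolation=cv2.INTER_CUBIC)[:600];cv2.imwrite("pics/sa.png",a[:,:,::-1])
a=cv2.resize(p[130:210,270:350],None,fx=6,fy=6,interpolation=cv2.INTER_CUBIC);cv2.imwrite("pics/sb.png",a[:,:,::-1])
E
```

```text
side 0.8724259969123977 0.004102891156462585
[[ 218.  163.   95.   11. -107. -265.  -33.   36.   87.  131.]
 [  83.    7.  -87. -199. -358. -583. -268.  214. -104.   96.]
 [ -64. -159. -273. -425. -635. -752.    0.  183.  212.  -67.]
 [-223. -337. -494. -681.   21.    3.    3.   50.  113.   -1.]
 [-399. -545. -736.  115.    1.    0.    1.    1.    1.    0.]
 [-595. -749.   -0.   56.   38.    0.    0.   -1.    2.    1.]
 [-751.    6.  148.   -1.   30.   15.    1.    1.    0.  250.]
 [  -2.    7.   46.    1.    1.   -0.   -0.   -0.    1.  181.]
 [   1.   14.   -1.    2.   36.    0.   -1.    1.   13.   91.]
 [  17.   13.   14.   -1.    3.    5.    8.   -0.    1.   12.]]
top 0.9871980724431069 0.003860544217687075
[[-749. -748. -755. -746. -757. -757. -748. -744. -742. -751.]
 [  -1.   -4.   -3.    2.  114.  117.   14.    9.   -0.   -1.]
 [   1.    3.    3.    8.  115.  110.    4.   33.   -1.    1.]
 [  12.   10.   -0.   -0.    4.   -0.   -1.   17.    0.    0.]
 [  15.   11.   -2.    0.   33.   19.   -2.   51.   -1.   46.]
 [  12.   11.   -1.    0.   14.   14.    4.   -1.    2.   31.]
 [   3.    0.    2.   -0.   -2.   -2.    0.    1.    2.   16.]
 [   0.   -2.   -0.    6.    2.   -2.    0.    2.   -4.    4.]
 [  -1.    3.    2.    9.    3.    2.   -0.   -2.    1.    0.]
 [  -2.    2.    0.    0.   -1.   -1.   -1.   -1.   -0.    2.]]
```

View pics/ta.png

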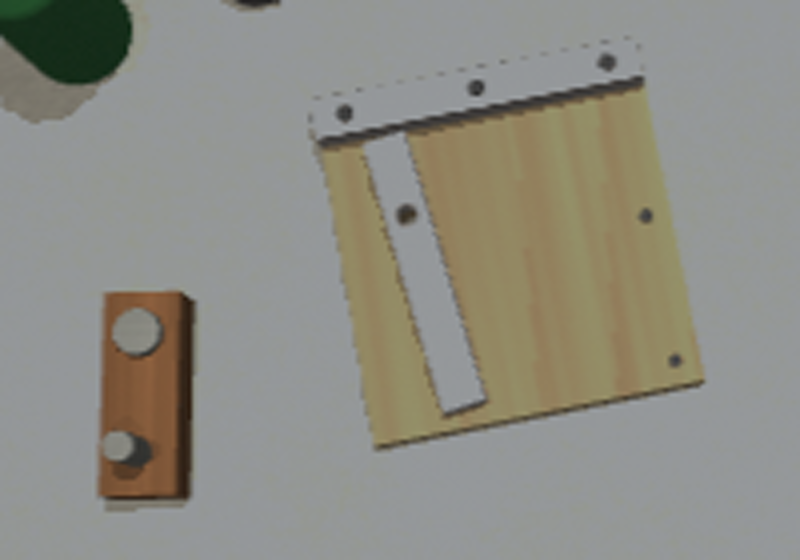

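View pics/tb.png

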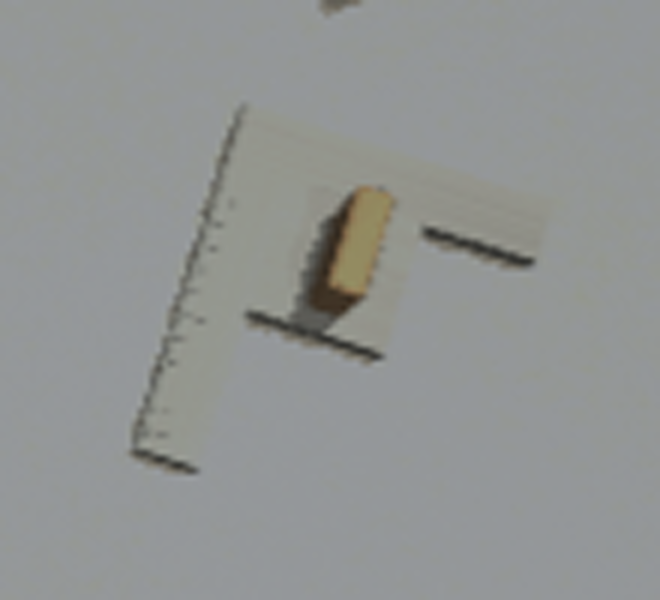

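View pics/sa.png

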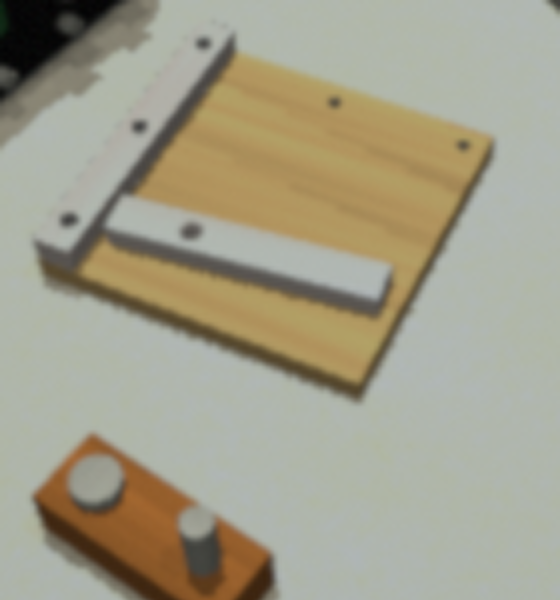

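View pics/sb.png

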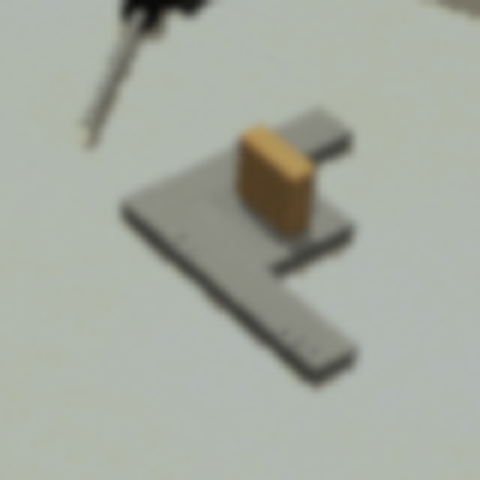

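```bash
cat > loc.py <<'E'
from h import *
t=np.load("top0.npz");s=np.load("side0.npz")
def blob(n,im,box,f):
    u0,v0,u1,v1=box; m=f(im[v0:v1,u0:u1].astype(int)).astype(np.uint8)
    k,l,st,c=cv2.connectedComponentsWithStats(m)
    i=1+np.argmax(st[1:,4]); return c[i]+[u0,v0],st[i,4],(l==i)
dark=lambda a:a.sum(2)<330
for nm,bt,bs in [("eye",(214,166,229,181),(220,240,235,254)),]:
    for thr in (300,360,400):
        f=lambda a:a.sum(2)<thr
        ct,nt,_=blob("top",t["p"],bt,f);cs,ns,_=blob("side",s["p"],bs,f)
        print(nm,thr,ct,nt,cs,ns,"tri",tri(*cs,*ct),"top@32",onz("top",*ct,32),"side@32",onz("side",*cs,32))
def show(im,b): print(im[b[1]:b[3],b[0]:b[2]].sum(2))
show(t["p"],(143,224,160,242)); show(s["p"],(222,314,240,338))
show(t["p"],(214,166,229,181))
print(t["p"][231,149],t["p"][237,153],t["p"][220,149],s["p"][320,229],s["p"][325,200])
E
python3 loc.py
```

```text
eye 300 [221.15789474 173.15789474] 19 [222.83333333 252.66666667] 12 tri (array([593.4394712 , 178.51292137,  10.13034192]), np.float64(7.8349619626522795)) top@32 [584.76784742 173.38001621  32.        ] side@32 [584.4831584  190.96020743  32.        ]
eye 360 [221.125      173.16666667] 24 [223.38888889 252.44444444] 18 tri (array([592.59444002, 178.1105817 ,  11.44749896]), np.float64(6.693733825845941)) top@32 [584.74670773 173.45788141  32.        ] side@32 [583.86179692 189.72744301  32.        ]
eye 400 [226.96666667 169.93333333] 30 [223.76190476 252.38095238] 21 tri (array([605.24135078, 166.60039866, -10.06459033]), np.float64(5.488538178571728)) top@32 [592.58695363 159.6968098   32.        ] side@32 [583.27977503 189.08688219  32.        ]
[[452 417 307 250 254 259 265 257 249 251 273 279 282 286 290 276 268]
 [452 416 305 249 254 256 252 251 249 252 260 276 281 287 287 276 269]
 [453 418 306 247 254 246 251 251 249 251 261 262 275 286 288 274 269]
 [452 418 306 251 257 242 268 274 256 255 259 262 264 282 287 274 270]
 [451 416 304 284 377 399 398 400 321 218 222 257 265
[... 3052 characters left out ...]
 367]
 [313 414 455 456 455 429 328 245 290 377 439 453 388 369 368]
 [384 362 428 455 443 308 195 177 188 246 411 453 411 361 362]
 [383 363 430 455 423 273 167 154 154 166 357 440 455 331 342]
 [384 300 410 455 434 282 157 154 208 260 391 446 455 392 348]
 [385 383 398 440 453 348 203 221 297 347 431 455 455 370 338]
 [384 384 362 428 454 440 373 389 413 444 455 453 455 456 330]
 [386 315 309 422 454 453 454 456 456 453 454 453 454 455 416]
 [386 384 313 415 454 453 453 454 454 454 454 453 454 453 369]
 [384 384 312 336 428 456 454 455 455 455 453 453 453 454 456]
 [384 384 383 371 431 455 456 455 454 455 455 454 454 453 454]]
[132 133 125] [91 63 42] [124  85  55] [156 158 146] [64 40 18]
```

```bash
cat > loc2.py <<'E'
from h import *
t=np.load("top0.npz")["p"];s=np.load("side0.npz")["p"]
def wc(im,box,bg,fg):
    u0,v0,u1,v1=box; a=im[v0:v1,u0:u1].astype(float).sum(2); w=np.clip((a-bg)/(fg-bg),0,1); w[w<0.25]=0
    v,u=np.mgrid[v0:v1,u0:u1]; return np.array([(w*u).sum()/w.sum(),(w*v).sum()/w.sum()]),w.sum()
print(s[240:256,220:238].sum(2))
et,_=wc(t,(217,170,225,178),453,200)
es,_=wc(s,(223,244,233,252),460,250)
pt,_=wc(t,(145,228,153,236),280,395)
ps,_=wc(s,(224,316,234,325),290,450)
for nm,a,b,z in(("eye",es,et,32),("pinTop",ps,pt,74)):
    print(nm,b,a,tri(*a,*b),onz("top",*b,z),onz("side",*a,z))
E
python3 loc2.py
```

```text
[[433 423 415 413 410 411 409 408 408 407 409 409 411 414 415 416 419 421]
 [494 476 454 444 435 425 417 417 413 412 411 411 409 412 410 412 413 416]
 [522 516 505 502 496 479 456 444 434 429 422 418 413 411 410 411 413 414]
 [525 524 522 523 522 512 505 498 487 477 460 449 440 431 423 414 414 414]
 [528 528 528 526 529 521 513 502 500 506 503 498 488 478 458 443 436 429]
 [534 534 532 530 525 507 469 437 441 470 501 517 517 513 506 498 485 472]
 [536 534 533 530 511 454 377 325 328 372 446 509 526 525 524 523 515 509]
 [535 534 534 526 484 382 290 261 267 308 408 505 529 532 528 527 526 527]
 [534 535 535 527 488 373 277 257 275 331 433 514 536 533 533 532 531 532]
 [513 523 531 532 509 438 363 341 361 423 495 528 536 534 535 536 533 533]
 [427 462 491 507 512 500 486 481 487 506 527 535 535 534 536 536 535 536]
 [309 336 363 403 444 465 490 503 515 522 531 534 535 535 535 536 536 535]
 [258 264 274 295 322 345 378 406 445 468 495 507 525 533 535 535 535 535]
 [256 254 253 255 261 267 283 298 325 346 378 409 456 491 504 513 522 533]
 [271 263 256 255 256 254 254 257 263 266 281 298 330 361 392 424 462 491]
 [330 311 302 287 270 259 258 255 255 252 252 257 261 272 288 309 333 364]]
eye [221.12049616 173.19492026] [227.10715781 247.50523231] (array([585.26889165, 173.77157582,  32.5097259 ]), np.float64(1.5517107914655035)) [584.67797196 173.46723662  32.        ] [586.35416438 173.73764256  32.        ]
pinTop [148.62715741 230.92846746] [228.88842934 319.54100676] (array([443.30481489, 326.44636596,  76.89786408]), np.float64(1.1019551432054122)) [443.09676817 327.06671846  74.        ] [445.0551937  325.64536464  74.        ]
```

```bash
cat > loc3.py <<'E'
from h import *
def fitline(P):
    c=P.mean(0);U,S,V=np.linalg.svd(P-c); return c,V[0],S[1]/np.sqrt(len(P))
for n in("top","side"):
    p=np.load(n+"0.npz")["p"];hsv=cv2.cvtColor(p,cv2.COLOR_RGB2HSV)
    m=((hsv[...,0]>10)&(hsv[...,0]<32)&(hsv[...,1]>70)).astype(np.uint8)
    m=cv2.morphologyEx(m,cv2.MORPH_OPEN,np.ones((3,3)))
    k,l,st,c=cv2.connectedComponentsWithStats(m)
    for i in range(1,k):
        if st[i,4]>60: print(n,i,st[i],c[i])
    cv2.imwrite(f"pics/mask_{n}.png",cv2.resize(m*255,None,fx=1,fy=1))
E
python3 loc3.py
```

```text
top 1 [  64   37  111   89 6428] [121.73490977  77.00497822]
top 2 [ 201  142   95   90 5362] [250.71316673 186.03151809]
top 3 [382 162  13  20 158] [388.18987342 171.53164557]
top 4 [145 193  23  52 937] [157.10885806 219.59018143]
side 1 [ 476    0   84  141 8976] [525.60405526  68.33199643]
side 2 [310 152  12  17 164] [315.57317073 159.74390244]
side 3 [ 192  204  111   85 4327] [253.27663508 243.13981974]
side 4 [ 442  227  118  165 6874] [495.80855397 340.7790224 ]
side 5 [   0  228  106  107 6566] [ 56.74230886 286.00670119]
side 6 [ 488  229   72  109 4804] [527.49313072 292.8449209 ]
side 9 [480 240  17  26  90] [488.01111111 252.67777778]
side 10 [120 246  19  19 187] [129.48663102 255.03208556]
side 11 [ 189  299   59   53 1332] [219.14564565 326.54654655]
```

View pics/mask_top.png

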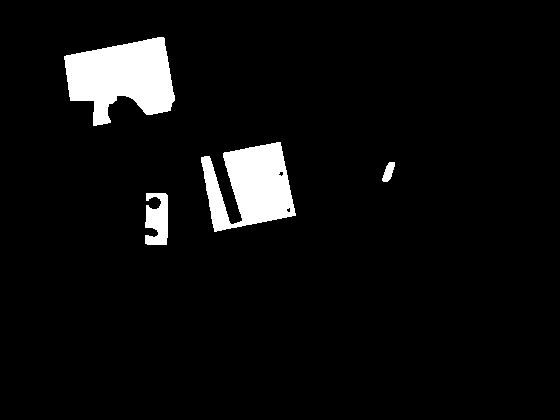

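```bash
cat > loc4.py <<'E'
from h import *
def fl(P):
    P=np.asarray(P); 
    for _ in range(3):
        c=P.mean(0);V=np.linalg.svd(P-c)[2];r=(P-c)@V[1];P=P[abs(r)<=max(2*r.std(),.3)]
    return c,V[0]
p=np.load("top0.npz")["p"].astype(float)
hsv=cv2.cvtColor(p.astype(np.uint8),cv2.COLOR_RGB2HSV)
m=((hsv[...,0]>10)&(hsv[...,0]<32)&(hsv[...,1]>70))
k,l,st,c=cv2.connectedComponentsWithStats(m.astype(np.uint8))
i=l[190,270]; M=l==i
L=[];R=[];RL=[];RR=[]
for v in range(160,225):
    u=np.where(M[v])[0]
    if v>165:L.append((u[0]-.5,v))
    if v<212:R.append((u[-1]+.5,v))
    w=np.where(~M[v,u[0]:u[-1]])[0]+u[0]; 
    # rail gap = largest run
    if 162<v<218 and len(w):
        runs=np.split(w,np.where(np.diff(w)>1)[0]+1); r=max(runs,key=len)
        RL.append((r[0]-.5,v));RR.append((r[-1]+.5,v))
T=[];B=[]
for u in range(226,280): T.append((u,np.where(M[:,u])[0][0]-.5))
for u in range(216,292): B.append((u,np.where(M[:,u])[0][-1]+.5))
def w(line,z):
    c,d=line; a=onz("top",*(c-20*d),z)[:2];b=onz("top",*(c+20*d),z)[:2]; d=(b-a)/np.linalg.norm(b-a); return a,d
def ang(d):return np.arctan(d[1]/d[0]) 
res={}
for nm,P,z in(("L",L,16),("R",R,16),("T",T,16),("B",B,16),("RL",RL,32),("RR",RR,32)):
    a,d=w(fl(P),z);res[nm]=(a,d);print(nm,a,np.degrees(np.arctan2(d[1],d[0])))
def X(a,b):
    (p,d),(q,e)=res[a],res[b];t=np.linalg.solve(np.stack([d,-e],1),q-p);return p+t[0]*d
C={k:X(*k) for k in(("L","T"),("R","T"),("L","B"),("R","B"))}
for k,v in C.items():print(k,v)
print("width",np.linalg.norm(C["L","T"]-C["R","T"]),np.linalg.norm(C["L","B"]-C["R","B"]),"depth",np.linalg.norm(C["L","B"]-C["L","T"]))
E
python3 loc4.py
```

```text
L [583.29222146 217.90216078] -168.90630420696857
R [605.98453658  21.21994031] -168.56734623631905
T [645.44943478 148.13975105] -78.76298656918001
B [456.78909947 142.93491409] -78.81026087433366
RL [590.44137309 190.12359666] -162.46968269430113
RR [591.43099677 160.47837031] -162.65120614607716
('L', 'T') [629.77834641 227.01706431]
('R', 'T') [668.1670739   33.79502307]
('L', 'B') [447.23646526 191.22462864]
('R', 'B') [485.67943063  -3.10918373]
width 196.99860816519598 198.09970271423512 depth 186.01784007551302
```

jog_arm(steps=[[85, 20, -30, 0, 0.04], [85, 45, -65, 0, 0.1], [85, 70, -100, 0, 0.16], [85, 95, -138, 0, 0.22], [85, 120, -175, 0, 0.28], [85, 145, -212, 0, 0.34], [85, 168, -248, 0, 0.357], [85, 190, -280, -20, 0.357], [85, 203, -298, -50, 0.357], [85, 208, -306, -80, 0.357], [85, 208, -306, -95, 0.357], [60, 208, -306, -95, 0.357]], squeeze=40)

```text
clock: 1.1
ee_pos: [442.5, 323.2, 132.3]
eef_rot: [[1.0, -0.003, -0.005], [-0.003, -1.0, -0.005], [-0.005, 0.006, -1.0]]
contact_force: [-0.7, -0.2, 0.2]
opening: 74.8
```

```bash
cat > sq.py <<'E'
from h import *
t=np.load("top0.npz")["p"];s=np.load("side0.npz")["p"]
for n,p,b in(("top",t,(378,158,400,188)),("side",s,(305,148,326,176))):
    u0,v0,u1,v1=b
    h=cv2.cvtColor(p,cv2.COLOR_RGB2HSV)[v0:v1,u0:u1]
    print(n,u0,v0);print("V");print(h[...,2]);print("S");print(h[...,1])
E
python3 sq.py
```

```text
top 378 158
V
[[151 150 150 148 148 149 150 150 150 149 149 149 150 149 148 147 147 147
  148 148 148 148]
 [150 150 151 151 151 149 148 148 149 150 150 149 147 148 149 149 149 148
  147 146 147 147]
 [151 151 150 150 150 151 151 151 149 147 147 148 149 148 148 148 148 149
  149 149 147 147]
 [151 151 151 147 144 143 142 148 150 151 150 135 140 143 142 122 139 147
  147 147 147 149]
 [151 151 151 147 146 144 145 144 142 142 102 125 144 146 146 146 145 146
  148 148 147 147]
 [151 151 152 146 145 145 146 145 144 103  80 131 146 147 146 146 147 134
  141 146 147 146]
 [151 151 151 147 146 145 145 145 116  74 104 138 146 146 146 147 146 129
  141 147 146 146]
 [151 152 151 147 144 144 145 129  83  56 120 144 146 146 146 147 146 147
  147 148 147 147]
 [151 151 148 147 145 144 105  70  59  61 128 146 146 147 147 147 134 143
  151 150 149 147]
 [152 151 148 147 148 108  79  63  58  88 134 146 147 147 146 146 143 148
  151 151 151 150]
 [151 151 147 146 147 108  80  64  55 118 143 147 147 146 147 146 147 150
  149 150 151 151]
 [151 147 145 145 145 107  70  59  58 122 144 147 146 146 147 1
[... 8800 characters left out ...]
0  20  20  20  20  21  22  23  36  77 110 123 108  73  37  20
   19  19  19]
 [ 20  18  18  20  20  20  20  20  19  19  23  33  53  65  56  35  23  19
   19  19  20]
 [ 20  20  18  18  20  21  22  20  22  21  20  19  23  28  26  23  20  19
   20  23  21]
 [ 20  20  20  18  20  20  21  20  22  20  20  20  19  21  18  19  21  18
   22  26  28]
 [ 20  20  21  18  18  19  20  21  21  22  20  19  21  21  23  22  26  27
   25  22  21]
 [ 22  22  21  20  21  20  20  20  20  21  18  21  22  23  25  23  22  20
   20  16  17]
 [ 22  22  20  22  20  20  21  19  20  20  18  19  21  26  29  26  19  16
   13  13  13]
 [ 21  20  22  22  22  20  20  21  20  19  19  20  24  18  23  21  17  14
   11  10  10]]
```

```bash
cat > sq2.py <<'E'
from h import *
import sys
def handle(n,p,b,vt):
    u0,v0,u1,v1=b
    h=cv2.cvtColor(p,cv2.COLOR_RGB2HSV)[v0:v1,u0:u1].astype(int)
    m=((h[...,1]>60)&(h[...,2]>vt)).astype(np.uint8)
    k,l,st,c=cv2.connectedComponentsWithStats(m);i=1+np.argmax(st[1:,4])
    v,u=np.where(l==i);P=onz(n,u+u0,v+v0,52)[:,:2];c=P.mean(0)
    V=np.linalg.svd(P-c)[2][0]; 
    if V[0]<0:V=-V
    q=(P-c)@np.array([V,[-V[1],V[0]]]).T
    return c,np.degrees(np.arctan2(V[1],V[0])),np.ptp(q,axis=0),(c_:=(u.mean()+u0,v.mean()+v0))
if __name__=="__main__":
    t=np.load("top0.npz")["p"];s=np.load("side0.npz")["p"]
    a=handle("top",t,(378,158,400,188),118);b=handle("side",s,(305,148,326,176),125)
    print(a);print(b);print(tri(*b[3],*a[3]))
    print(bot.read_state()["ee_pos"])
    for n in("side","top"):
        p,d=capture(n);np.savez(n+"1.npz",p=p,d=d)
        q=p[270:390,170:290] if n=="side" else p[180:280,100:210]
        cv2.imwrite(f"pics/{n}1.png",cv2.resize(q,None,fx=5,fy=5,interpolation=cv2.INTER_CUBIC)[:,:,::-1])
E
python3 sq2.py
```

```text
(array([ 587.33896447, -221.89580867]), np.float64(-18.759284417752625), array([41.82941317, 14.23002481]), (np.float64(389.77272727272725), np.float64(169.6818181818182)))
(array([ 588.00033641, -220.87671402]), np.float64(-19.15276143371313), array([41.97597198, 17.22211912]), (np.float64(315.9074074074074), np.float64(154.87037037037038)))
(array([ 587.9826507 , -221.93028717,   51.13429014]), np.float64(0.965989064792878))
[442.48679179 323.16708322 132.27088644]
```

View pics/side1.png

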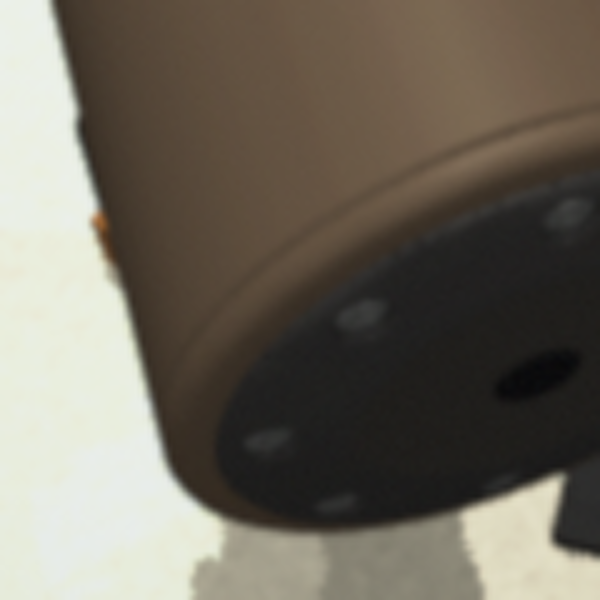

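View pics/top1.png

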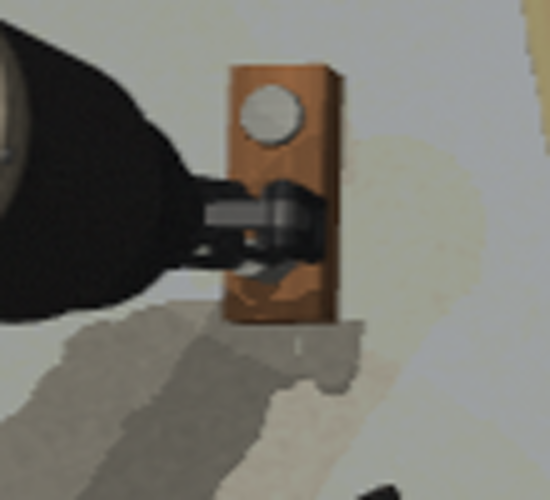

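jog_arm(steps=[[60, 0, 0, 0, 0], [60, 0, 0, -20, 0], [60, 0, 0, -45, 0], [60, 0, 0, -70, 0], [60, 0, 0, -85, 0], [60, 0, 0, -93, 0], [60, 0, 0, -93, 0], [30, 0, 0, -93, 0], [10, 0, 0, -93, 0], [10, 0, 0, -93, 0], [10, 0, 0, -93, 0], [10, 0, 0, -93, 0]])

```text
clock: 2.2
ee_pos: [444.3, 327.3, 44.7]
eef_rot: [[1.0, 0.001, 0.002], [0.001, -1.0, 0.002], [0.002, -0.002, -1.0]]
contact_force: [-1.8, 0.3, 6.7]
opening: 16.9
```

jog_arm(steps=[[10, 0, 0, 0, 0], [10, 0, 0, 0, 0], [10, 0, 0, 0, 0], [10, 0, 0, 0, 0]])

```text
clock: 2.53
ee_pos: [444.4, 327.3, 44.7]
eef_rot: [[1.0, 0.001, 0.002], [0.001, -1.0, 0.002], [0.002, -0.002, -1.0]]
contact_force: [-1.3, 0.4, 6.3]
opening: 16.7
```

jog_arm(steps=[[10, 0, 0, 15, 0], [10, 0, 0, 35, 0], [10, 0, 0, 60, 0], [10, 0, 0, 75, 0], [10, 20, -22, 75, 0], [10, 45, -49, 75, 0], [10, 70, -76, 75, 0], [10, 95, -103, 75, 0], [10, 120, -130, 75, 0], [10, 135, -146, 75, 0], [10, 140.5, -153, 75, 0], [10, 140.5, -153, 75, 0]])

```text
clock: 3.53
ee_pos: [585.1, 171.6, 118.2]
eef_rot: [[1.0, -0.003, -0.0], [-0.003, -1.0, -0.0], [-0.0, 0.0, -1.0]]
contact_force: [-0.7, 0.5, -1.9]
opening: 16.8
```

jog_arm(steps=[[10, 0, 0, -10, 0], [10, 0, 0, -25, 0], [10, 0, 0, -25, 0], [10, 0, 0, -25, 0], [10, 0, 0, -25, 0], [10, 0, 0, -25, 0]])

```text
clock: 4.03
ee_pos: [584.4, 174.3, 94.0]
eef_rot: [[1.0, 0.001, 0.001], [0.001, -1.0, 0.0], [0.001, -0.0, -1.0]]
contact_force: [0.6, 0.7, -0.5]
opening: 16.8
```

```bash
cat > snap.py <<'E'
from h import *
import sys
tag=sys.argv[1];bs=list(map(int,sys.argv[2].split(',')));bt=list(map(int,sys.argv[3].split(',')));k=int(sys.argv[4])
st=bot.read_state();print(st["clock"],st["ee_pos"],st["contact_force"],st["opening"])
for n,b in(("side",bs),("top",bt)):
    p,d=capture(n);np.savez(n+tag+".npz",p=p,d=d)
    q=p[b[1]:b[3],b[0]:b[2]]
    cv2.imwrite(f"pics/{n}{tag}.png",cv2.resize(q,None,fx=k,fy=k,interpolation=cv2.INTER_CUBIC)[:600,:800,::-1])
E
python3 snap.py 2 180,190,320,310 180,120,310,240 5
```

```text
4.0333 [584.35547351 174.29423491  94.02671066] [ 0.60880367  0.7283586  -0.53813866] 16.828140945329057
```

View pics/side2.png

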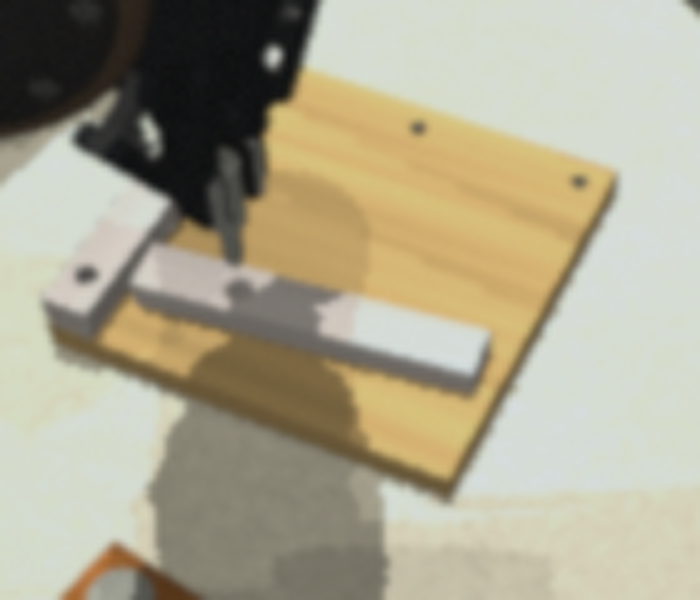

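View pics/top2.png

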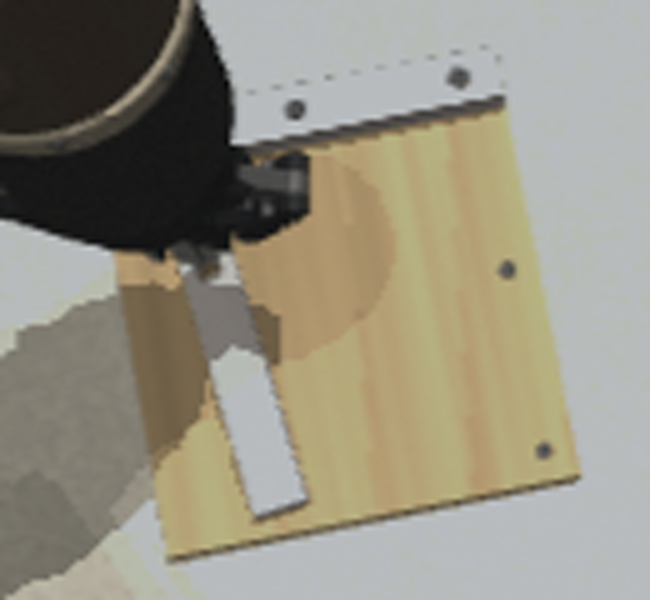

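jog_arm(steps=[[10, 0, 0, -8, 0], [10, 0, 0, -16, 0], [10, 0, 0, -16, 0], [10, 0, 0, -16, 0], [10, 0, 0, -16, 0]])

```text
clock: 4.55
ee_pos: [584.2, 173.3, 77.0]
eef_rot: [[1.0, 0.0, -0.0], [0.0, -1.0, -0.0], [-0.0, 0.0, -1.0]]
contact_force: [0.3, 0.6, -1.9]
opening: 16.7
```

```bash
python3 snap.py 3 205,220,255,265 200,155,245,195 12
python3 - <<'E'
from h import *
print(onz("side",227,242.4,53),onz("side",227,242.4,50))
E
```

```text
4.55 [584.24720016 173.33257472  77.03611353] [ 0.26576635  0.60469213 -1.89682399] 16.682972615184593
[583.88237861 173.83733654  53.        ] [585.70105402 172.18432025  50.        ]
```

View pics/side3.png

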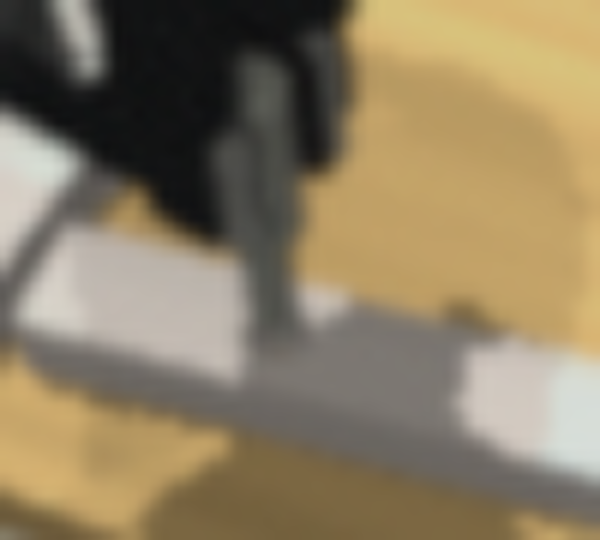

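View pics/top3.png

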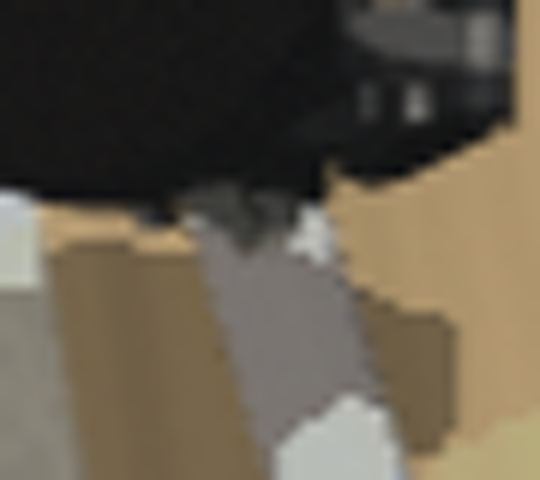

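jog_arm(steps=[[10, 0, 0, -4, 0], [10, 0, 0, -8, 0], [10, 0, 0, -12, 0], [10, 0, 0, -12, 0], [10, 0, 0, -12, 0]])

```text
clock: 5.07
ee_pos: [584.2, 173.3, 64.9]
eef_rot: [[1.0, 0.0, -0.0], [0.0, -1.0, -0.0], [-0.0, 0.0, -1.0]]
contact_force: [0.6, -0.9, -1.2]
opening: 16.7
```

jog_arm(steps=[[10, 0, 0, -4, 0], [10, 0, 0, -8, 0], [10, 0, 0, -12, 0], [10, 0, 0, -16, 0], [10, 0, 0, -20, 0], [10, 0, 0, -21, 0], [10, 0, 0, -21, 0]])

```text
clock: 5.65
ee_pos: [584.2, 173.4, 43.8]
eef_rot: [[1.0, 0.0, -0.0], [0.0, -1.0, -0.0], [-0.0, 0.0, -1.0]]
contact_force: [1.1, -0.2, -0.7]
opening: 16.7
```

Almost home, no resistance. A last millimetre, then release gently and look.

jog_arm(steps=[[10, 0, 0, -1, 0], [10, 0, 0, -2, 0], [10, 0, 0, -2, 0], [20, 0, 0, -2, 0], [28, 0, 0, -2, 0], [28, 0, 0, -2, 0], [28, 0, 0, -2, 0], [28, 0, 0, 10, 0], [40, 0, 0, 35, 0], [40, 0, 0, 70, 0], [40, 0, 0, 100, 0], [40, 0, 0, 120, 0]])

```text
clock: 6.65
ee_pos: [585.2, 173.8, 167.6]
eef_rot: [[1.0, 0.001, 0.003], [0.001, -1.0, 0.001], [0.003, -0.001, -1.0]]
contact_force: [1.4, 0.2, -0.4]
opening: 39.8
```

jog_arm(steps=[[40, 0, -40, 0, 0], [40, 0, -80, 0, 0], [40, 0, -120, 0, 0], [40, 0, -160, 0, 0], [40, 0, -200, 0, -0.1], [40, 0, -240, 0, -0.2], [40, 0, -280, 0, -0.3], [40, 0, -320, 0, -0.34], [40, 2, -360, 0, -0.34], [40, 3, -390, 0, -0.34], [40, 3, -395, 0, -0.34], [40, 3, -395, 0, -0.34]])

```text
clock: 7.65
ee_pos: [586.7, -223.7, 163.7]
eef_rot: [[0.942, -0.336, -0.001], [-0.336, -0.942, 0.0], [-0.001, 0.0, -1.0]]
contact_force: [-0.7, 0.2, -0.6]
opening: 39.5
```

```bash
python3 snap.py 4 180,190,320,310 180,120,310,240 5
```

```text
7.65 [ 586.7047261  -223.65879989  163.74749769] [-0.72669396  0.15388258 -0.60342699] 39.53625984203947
```

View pics/side4.png

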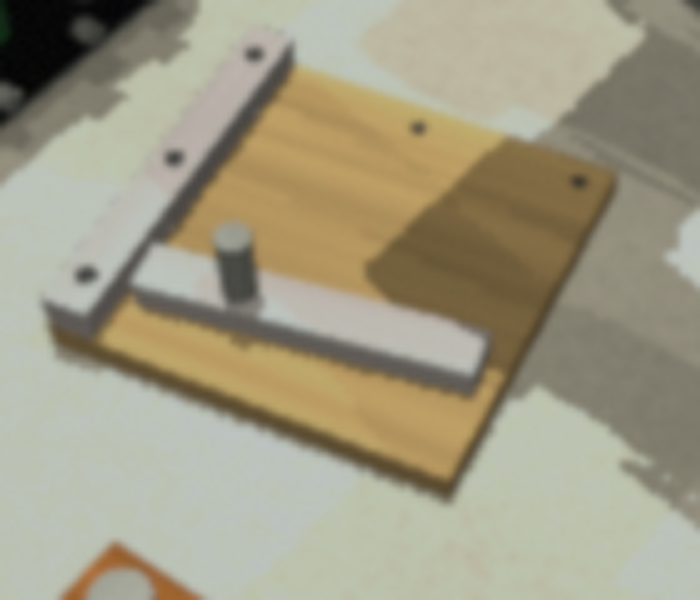

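View pics/top4.png

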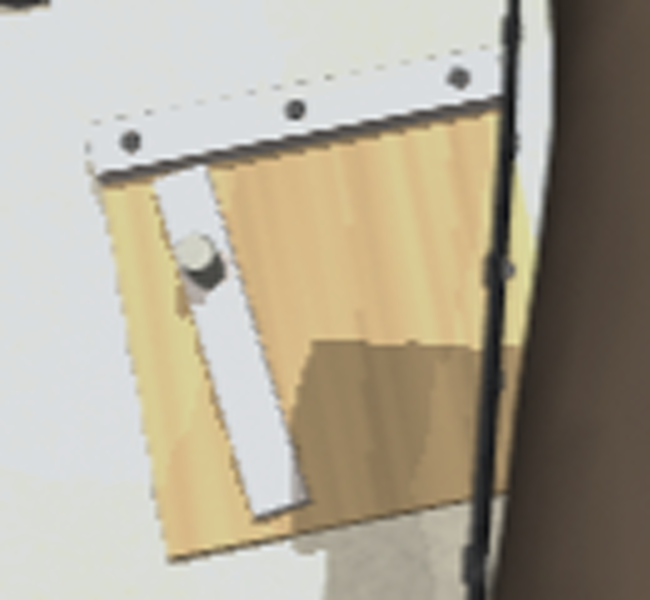

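jog_arm(steps=[[40, 0, 0, -25, 0], [40, 0, 0, -60, 0], [40, 0, 0, -95, 0], [40, 0, 0, -120, 0], [40, 0, 0, -135, 0], [40, 0, 0, -143, 0], [40, 0, 0, -146, 0], [40, 0, 0, -146, 0], [20, 0, 0, -146, 0], [8, 0, 0, -146, 0], [8, 0, 0, -146, 0], [8, 0, 0, -146, 0]], squeeze=80)

```text
clock: 8.75
ee_pos: [588.4, -221.5, 20.0]
eef_rot: [[0.943, -0.333, 0.003], [-0.333, -0.943, -0.0], [0.003, -0.001, -1.0]]
contact_force: [-0.5, 2.3, 6.1]
opening: 14.9
```

```bash
python3 - <<'E'
from h import *
print(tri(226.6,237,219.4,170))
st=bot.read_state();print(st)
E
```

```text
(array([583.57147863, 172.15257133,  70.86608435]), np.float64(1.024434779776106))
{'clock': 8.75, 'joint_pos': array([-4.98873461e-02,  4.84541666e-01, -3.32055228e-01,  1.86706058e-04,
       -7.51445136e-01,  1.28118904e+00]), 'qvel': array([ 0.00014788, -0.00075372, -0.00111116, -0.00014683, -0.00026575,
        0.00017029]), 'joint_efforts': array([-1.53632496e+00, -5.58850551e+01,  1.97948402e+01,  4.84379724e+00,
        3.29236686e-01, -3.12283623e-02]), 'ee_pos': array([ 588.399035  , -221.46459849,   19.99396189]), 'eef_rot': array([[ 9.42964772e-01, -3.32881221e-01,  2.74451940e-03],
       [-3.32881778e-01, -9.42968532e-01, -2.64652636e-04],
       [ 2.67609332e-03, -6.64042383e-04, -9.99996199e-01]]), 'contact_force': array([-0.53919689,  2.27881132,  6.05343714]), 'ft_torque': array([0.88438715, 0.30061193, 0.05317605]), 'opening': 14.937534595397928}
```

jog_arm(steps=[[8, 0, 0, 5, 0], [8, 0, 0, 20, 0], [8, 0, 0, 45, 0], [8, 0, 0, 60, 0], [8, 0, 25, 65, 0.05], [8, 1, 55, 65, 0.12], [8, 2, 85, 65, 0.2], [8, 3, 115, 65, 0.28], [8, 4, 145, 65, 0.36], [8, 5, 175, 65, 0.44], [8, 7, 205, 65, 0.5], [8, 8, 235, 65, 0.53]])

```text
clock: 9.75
ee_pos: [594.4, 14.7, 83.1]
eef_rot: [[0.981, 0.192, -0.001], [0.192, -0.981, 0.0], [-0.001, -0.0, -1.0]]
contact_force: [0.8, -1.1, -4.9]
opening: 14.7
```

jog_arm(steps=[[8, 0, 20, 0, 0.005], [8, 0, 40, 0, 0.005], [8, 1, 55, 0, 0.005], [8, 1, 60, 0, 0.005], [8, 1, 60, -10, 0.005], [8, 1, 60, -20, 0.005], [8, 1, 60, -20, 0.005], [8, 1, 60, -20, 0.005], [8, 1, 60, -20, 0.005]])

```text
clock: 10.5
ee_pos: [596.1, 72.4, 62.9]
eef_rot: [[0.981, 0.193, -0.001], [0.193, -0.981, -0.001], [-0.001, 0.0, -1.0]]
contact_force: [-0.7, -0.1, -4.9]
opening: 14.7
```

```bash
python3 snap.py 5 180,170,320,310 170,110,320,240 5; python3 -c "
from h import *
print(bot.read_state()['eef_rot'])"
```

```text
10.5 [596.0841157   72.42088725  62.85982269] [-0.6792055  -0.142305   -4.94425562] 14.734723426360182
[[ 9.81155088e-01  1.93221671e-01  2.79747670e-04]
 [ 1.93221679e-01 -9.81155127e-01 -1.65179526e-06]
 [ 2.74156698e-04  5.56739820e-05 -9.99999961e-01]]
```

View pics/side5.png

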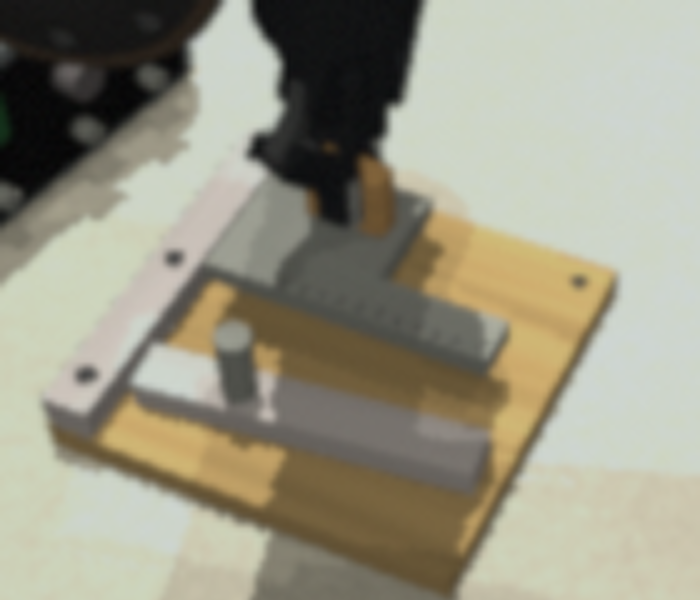

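View pics/top5.png

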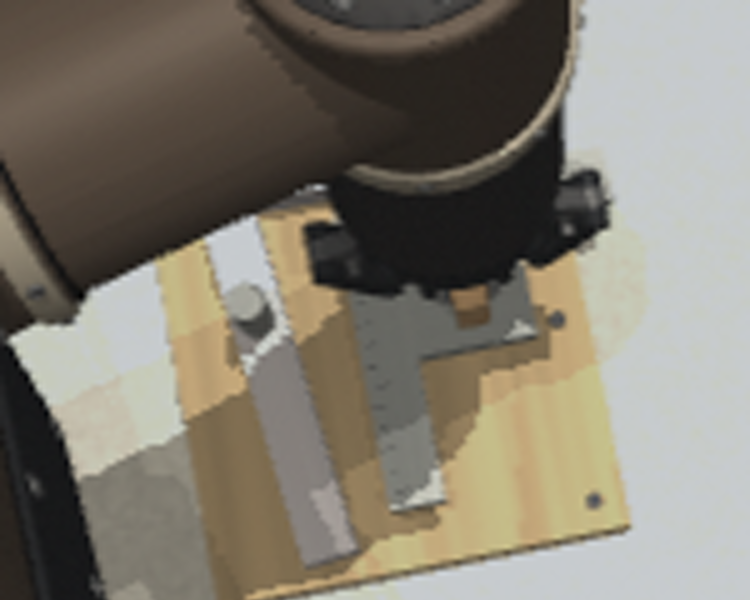

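```bash
python3 - <<'E'
from h import *
p=np.load("top5.npz")["p"].astype(float)
b=slice(170,110)
hsv=cv2.cvtColor(p.astype(np.uint8),cv2.COLOR_RGB2HSV)
S=hsv[...,1].astype(float)
def edge(rows,u0,u1,sign,z):
    E=[]
    for v in rows:
        r=S[v,u0:u1]; g=sign*np.diff(r); i=np.argmax(g); E.append((u0+i+.5,v))
    E=np.array(E)
    for _ in range(4):
        c=np.polyfit(E[:,1],E[:,0],1);r=E[:,0]-np.polyval(c,E[:,1]);E=E[abs(r)<max(1.0,2*r.std())] if r.std()>.4 else E
    a=onz("top",np.polyval(c,rows[0]),rows[0],z);d=onz("top",np.polyval(c,rows[-1]),rows[-1],z)
    q=a-d
    print(len(E),r.std(),np.degrees(np.arctan2(q[1],q[0])),a,d)
edge(range(171,208),234,252,-1,54.9) # left outer edge of leg 2
print(S[190,230:262])
E
```

```text
37 0.2857133703491761 11.48390103342143 [584.43988511 127.11205469  54.9       ] [499.74494198 109.90545498  54.9       ]
[18. 16. 44. 84. 93. 94. 94. 95. 93. 93. 91. 93. 94. 65. 25. 12. 15. 15.
 13. 15. 15. 15. 12. 12. 12. 58. 90. 93. 92. 92. 93. 95.]
```

jog_arm(steps=[[8, 0, 0, -6, 0], [8, 0, 0, -12, 0], [8, 0, 0, -18, 0], [8, 0, 0, -23, 0], [8, 0, 0, -25, 0], [8, 0, 0, -25, 0], [8, 0, 0, -25, 0]])

```text
clock: 11.18
ee_pos: [596.2, 73.5, 38.1]
eef_rot: [[0.981, 0.194, -0.0], [0.194, -0.981, -0.0], [-0.0, 0.0, -1.0]]
contact_force: [-0.7, 0.4, -4.7]
opening: 14.4
```

jog_arm(steps=[[8, 0, 0, -1, 0], [8, 0, 0, -2, 0], [8, 0, 0, -2, 0], [8, 0, 0, -2, 0]])

```text
clock: 11.52
ee_pos: [596.3, 73.5, 36.4]
eef_rot: [[0.981, 0.194, 0.0], [0.194, -0.981, 0.0], [0.0, -0.0, -1.0]]
contact_force: [-0.3, -0.2, -4.7]
opening: 15.1
```

jog_arm(steps=[[8, -0.8, 4, -1, 0], [8, -1.6, 8, -1, 0], [8, -2.4, 12, -1, 0], [8, -3.2, 16, -1, 0], [8, -4, 20, -1, 0], [8, -4.8, 24, -1, 0], [8, -5.5, 28, -1, 0], [8, -5.5, 28, -1, 0], [8, -5.5, 28, -1, 0]])

```text
clock: 12.27
ee_pos: [591.1, 102.3, 36.0]
eef_rot: [[0.981, 0.195, 0.001], [0.195, -0.981, 0.0], [0.001, -0.0, -1.0]]
contact_force: [-1.0, -1.3, 5.7]
opening: 14.9
```

jog_arm(steps=[[8, 2.5, 0.5, 0, 0], [8, 5, 1, 0, 0], [8, 7.5, 1.5, 0, 0], [8, 7.5, 1.5, 0, 0], [8, 7.5, 1.5, 0, 0]])

```text
clock: 12.68
ee_pos: [597.4, 103.4, 36.0]
eef_rot: [[0.981, 0.194, -0.001], [0.194, -0.981, -0.0], [-0.001, -0.0, -1.0]]
contact_force: [-6.4, -1.6, 10.2]
opening: 15.2
```

jog_arm(steps=[[8, 1, 0.2, 0, 0], [8, 2, 0.4, 0, 0], [8, 2, 0.4, 0, 0], [8, 2, 0.4, 0, 0]])

```text
clock: 13.02
ee_pos: [599.0, 103.7, 36.0]
eef_rot: [[0.981, 0.194, -0.002], [0.194, -0.981, -0.0], [-0.002, -0.0, -1.0]]
contact_force: [-7.3, -0.5, 11.4]
opening: 15.1
```

jog_arm(steps=[[8, 1, 0.2, 0.5, 0], [8, 2, 0.4, 0.5, 0], [8, 2, 0.4, 0.5, 0], [8, 2, 0.4, 0.5, 0]])

```text
clock: 13.35
ee_pos: [601.4, 104.1, 36.0]
eef_rot: [[0.981, 0.194, -0.001], [0.194, -0.981, -0.0], [-0.001, -0.0, -1.0]]
contact_force: [-5.7, -0.8, 7.4]
opening: 15.0
```

jog_arm(steps=[[8, 1, 0.2, 0, 0], [8, 2, 0.4, 0, 0], [8, 2, 0.4, 0, 0], [8, 2, 0.4, 0, 0]])

```text
clock: 13.68
ee_pos: [601.6, 104.2, 36.1]
eef_rot: [[0.981, 0.194, -0.004], [0.194, -0.981, -0.001], [-0.004, -0.0, -1.0]]
contact_force: [-12.8, 0.9, 13.4]
opening: 14.6
```

jog_arm(steps=[[8, 1, 0.2, 0, 0], [8, 2, 0.4, 0, 0], [8, 2, 0.4, 0, 0], [8, 2, 0.4, 0, 0]])

```text
clock: 14.02
ee_pos: [601.7, 104.3, 36.1]
eef_rot: [[0.981, 0.193, -0.007], [0.193, -0.981, -0.001], [-0.007, -0.0, -1.0]]
contact_force: [-20.5, 1.7, 20.3]
opening: 14.6
```

jog_arm(steps=[[8, -0.6, 1, 0, 0], [8, -0.8, 2, 0, 0], [8, -1, 3, 0, 0], [8, -1.2, 4, 0, 0], [8, -1.2, 4, 0, 0], [8, -1.2, 4, 0, 0]])

```text
clock: 14.52
ee_pos: [601.7, 104.9, 36.2]
eef_rot: [[0.981, 0.193, -0.006], [0.193, -0.981, -0.005], [-0.007, 0.003, -1.0]]
contact_force: [-10.8, -17.0, 15.5]
opening: 14.7
```

jog_arm(steps=[[8, -0.2, 1, 0, 0], [8, -0.4, 2, 0, 0], [8, -0.4, 2, 0, 0], [8, -0.4, 2, 0, 0]])

```text
clock: 14.85
ee_pos: [601.3, 106.6, 36.2]
eef_rot: [[0.981, 0.193, -0.006], [0.193, -0.981, -0.005], [-0.007, 0.004, -1.0]]
contact_force: [-10.8, -18.8, 16.5]
opening: 14.9
```

jog_arm(steps=[[8, -0.2, 1, 0.3, 0], [8, -0.4, 2, 0.3, 0], [8, -0.4, 2, 0.3, 0], [8, -0.4, 2, 0.3, 0]])

```text
clock: 15.18
ee_pos: [600.9, 108.6, 36.2]
eef_rot: [[0.981, 0.192, -0.007], [0.192, -0.981, -0.005], [-0.007, 0.004, -1.0]]
contact_force: [-8.8, -18.1, 14.8]
opening: 15.3
```

jog_arm(steps=[[8, -0.2, 1, 0, 0], [8, -0.4, 2, 0, 0], [8, -0.4, 2, 0, 0], [8, -0.4, 2, 0, 0]])

```text
clock: 15.52
ee_pos: [600.7, 109.8, 36.3]
eef_rot: [[0.981, 0.193, -0.007], [0.193, -0.981, -0.006], [-0.008, 0.005, -1.0]]
contact_force: [-6.8, -22.4, 14.5]
opening: 14.8
```

```bash
python3 snap.py 6 180,170,320,310 170,110,320,240 5
```

```text
15.5167 [600.7011519  109.79056849  36.30306534] [ -6.80613803 -22.42533503  14.49727556] 14.79852867021754
```

View pics/side6.png

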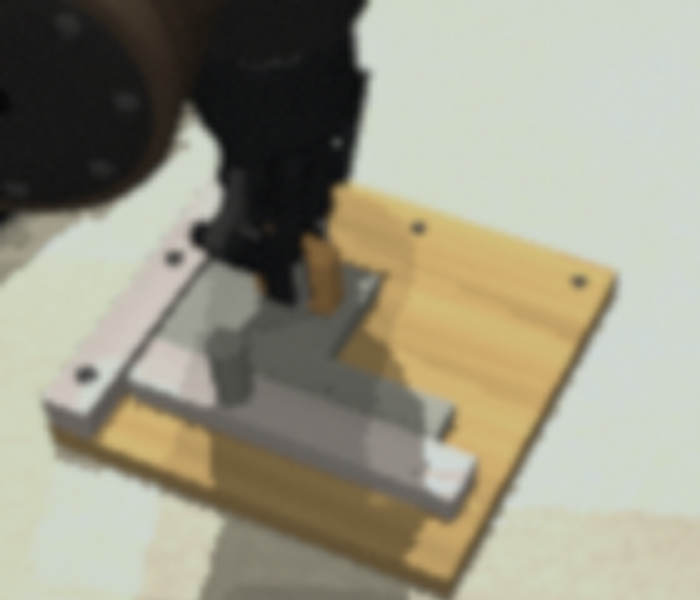

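View pics/top6.png

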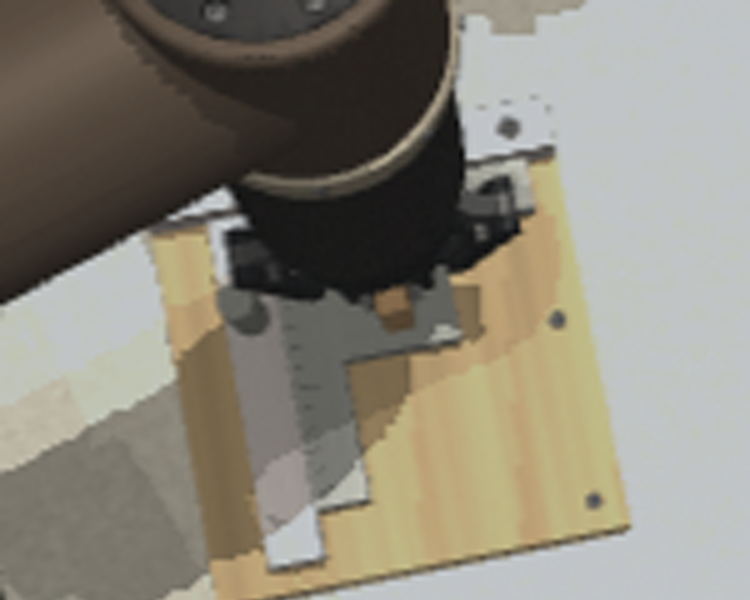

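```bash
cat > ang.py <<'E'
from h import *
import sys
p=np.load(f"top{sys.argv[1]}.npz")["p"]
S=cv2.cvtColor(p,cv2.COLOR_RGB2HSV)[...,1].astype(float)
def edge(nm,rows,u0,u1,sign,z):
    E=[]
    for v in rows:
        c0=int(round(u0+(v-rows[0])*0.19)); r=S[v,c0:c0+u1-u0]; g=sign*np.diff(r); i=np.argmax(g)
        # subpixel half-level crossing
        E.append((c0+i+.5+ (0 if i in(0,len(g)-1) else .5*(g[i+1]-g[i-1])/max(g[i-1]+g[i]+g[i+1],1)),v))
    E=np.array(E)
    for _ in range(4):
        c=np.polyfit(E[:,1],E[:,0],1);r=E[:,0]-np.polyval(c,E[:,1]);E=E[abs(r)<=max(.6,2*r.std())]
    a=onz("top",np.polyval(c,rows[0]),rows[0],z);d=onz("top",np.polyval(c,rows[-1]),rows[-1],z);q=a-d
    j=d[:2]-[570,114.7]
    print(nm,len(E),round(r.std(),2),"deg",round(np.degrees(np.arctan2(q[1],q[0])),2),"jig y",round(-.195*j[0]+.981*j[1],1))
edge("plate L",range(186,224),202,212,1,16)
edge("rail L",range(178,222),212,222,-1,32)
edge("leg inner",range(184,207),236,246,1,28)
E
python3 ang.py 6
```

```text
plate L 38 0.18 deg 11.16 jig y 99.9
rail L 44 0.18 deg 10.95 jig y 71.1
leg inner 23 0.2 deg 11.1 jig y 18.0
```

jog_arm(steps=[[8, 1, 0.4, 0, 0], [8, 2, 0.8, 0, 0], [8, 2, 0.8, 0, 0], [8, 2, 0.8, 0, 0], [8, 2, 0.8, 0, 0], [8, 2, 0.8, 0, 0], [8, 2, 0.8, 0, 0], [8, 2, 0.8, 0, 0]])

```text
clock: 16.28
ee_pos: [600.7, 109.8, 36.3]
eef_rot: [[0.981, 0.192, -0.01], [0.192, -0.981, -0.007], [-0.011, 0.005, -1.0]]
contact_force: [-14.8, -23.1, 21.6]
opening: 14.7
```

```bash
python3 snap.py 7 180,170,320,310 170,110,320,240 5; python3 ang.py 7; python3 -c "
from h import *
s=bot.read_state();print(s['contact_force'],s['ee_pos'],s['qvel'])"
```

```text
16.2833 [600.70863352 109.80829082  36.32493857] [-14.79579693 -23.07298322  21.62855532] 14.734832156990077
plate L 37 0.19 deg 11.25 jig y 99.7
rail L 44 0.2 deg 10.81 jig y 71.3
leg inner 23 0.16 deg 10.97 jig y 18.1
[-15.32165346 -21.95153224  21.40991084] [600.71832182 109.8207006   36.3190875 ] [ 0.00082509  0.00176642  0.00040676  0.00113653 -0.00032319  0.00153846]
```

View pics/side7.png

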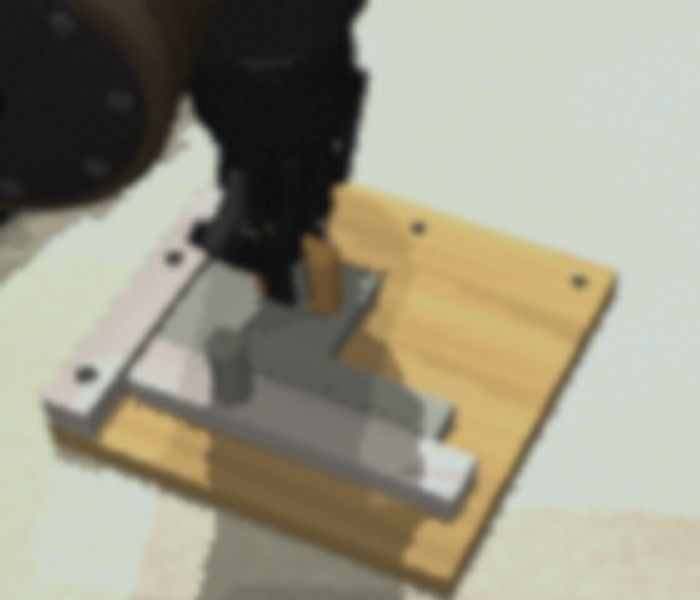

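```bash
python3 - <<'E'
from h import *
print(tri(225.6,237,218,169.4))
bot.sign_off()
s=bot.read_state();print(s['clock'],s['contact_force'],s['ee_pos'])
E
```

```text
(array([584.17729603, 174.90086075,  73.26168375]), np.float64(0.5214236982237925))
the job is handed in; nothing more can be done
the job is handed in; nothing more can be done
```

I put the tall pin through the rail's eye into the jig hole and pressed the square into the corner against the fence and rail. I then handed the job in at about 16.4 s, still gripping and pushing. The simulator gives no verdict, so I don't know the official result.

**Pin:** It went in without resistance. By triangulation from the two cameras, the top of its head measured 71 mm right after insertion and 73 mm at the end. Fully home is 72 mm, so it is seated within the camera error.

**Square:** It lies flat, with the tool tilted by about 0.01 rad.
- **Push:** The tool felt about 19 N towards the fence and 19 N towards the rail in jig axes. Both figures include friction on the plate, so the actual contact forces are somewhat lower.
- **Contact:** Pushing further, 2 mm commanded in x, raised the force but did not move the square. I took that to mean it was against both faces.

**Angles:** In the last picture the plate edge measured 11.25°, the rail 10.8° and the square 11.0°. The rail is about 0.008 rad out of line with the jig and the square about 0.005 rad, against the allowed 0.03.

**Other checks:** The rail face sits at about y = 45 mm in the jig frame, at the far end of its play (42 to 45 mm). No check failed. I could not measure the fence and rail contact forces separately. I kept away from the other objects but did not measure them again at the end.

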